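# Load the red ink pot into the desk's ink chute

## Task

Stand the red-lidded ink pot on the high end of the sloped wooden ink chute and let go of it there; then push it down the chute until it rests against the yellow sprung stop and you feel the stop give a few millimetres (at least 1, and never more than 7, or the feed trips). Leave the pot touching the stop, flat on the chute, and do not disturb the other two pots or the mug.

Things in the scene. Friction and masses are not known exactly. Their poses are not given: they have to be found in the camera images.
- pot_red: squat round ink pot, 48 mm across, white body 26 mm tall with a smaller red lid (42 mm across, 8 mm tall), 34 mm tall in all, about 160 g (0.11 to 0.22 kg). Origin: centre of its underside; z up through the lid. Stands on the desk. On the chute's cork friction holds it: it does not slide down on its own; pushing it takes roughly 0.5 to 2.5 N.
- pot_black: squat round ink pot, 48 mm across, white body 26 mm tall with a smaller black lid (42 mm across, 8 mm tall), 34 mm tall in all, about 160 g (0.11 to 0.22 kg). Origin: centre of its underside; z up through the lid. Leave it alone.
- pot_blue: squat round ink pot, 48 mm across, white body 26 mm tall with a smaller blue lid (42 mm across, 8 mm tall), 34 mm tall in all, about 160 g (0.11 to 0.22 kg). Origin: centre of its underside; z up through the lid. Leave it alone.
- chute: sloped wooden chute fixed to the desk, 86 mm wide base plate. Origin: centre of its underside on the desk; x points level towards the low end, y across, z up. Its flat cork floor, 260 mm long, falls 15 degrees (0.262 rad) along +x and is 65 mm above the desk at the origin. Side walls rise 14 mm above the floor, 56 mm apart inside; open above and at the high end.
- load (a point): point on the chute floor's surface, mid-width, 90 mm up the slope from the point above the chute's origin: where the pot is to be set down. The floor runs 40 mm further uphill.
- foot (a point): point on the chute floor's surface, mid-width, 120 mm down the slope from the point above the chute's origin (the line load to foot, 210 mm long, is the floor's centre line).
- stop (a joint): how far (m) the yellow stop plate (44 mm wide, top 24 to 36 mm above the floor, square to it) is pushed back downhill along the slope: 0 at rest, spring 1.2 N per mm, travel 12 mm. Its aluminium bracket (top 35 to 52 mm above the floor) is clamped elsewhere each time: the plate's uphill face is 45 to 100 mm down the slope from the point above the chute's origin; find it by feel or sight.
- mug: red mug, 82 mm across, 92 mm tall, origin centre of its underside; leave it alone.
There are look-alikes about, which are no part of the job. Leave any green or pink look-alike of the pot_red alone.

How it is judged (in metres and radians):
On the way, in this order (a step that is already met when the one before it is completed fails the run):
1. the red pot stands in the chute within 35 mm of the load point, let go and at rest (angle between pot_red's own z axis and vertical between 0.18 and 0.34 rad and y of pot_red in the frame of chute between -0.008 and 0.008 m and contact force between the fingers and pot_red below 0.05 N and distance between pot_red and load below 0.035 m and linear speed of pot_red below 0.01 m/s), for 0.2 s.
2. the red pot, flat in the chute, is pressed against the stop so that it gives at least 1 mm (angle between pot_red's own z axis and vertical between 0.18 and 0.34 rad and y of pot_red in the frame of chute between -0.008 and 0.008 m and contact force between pot_red and stop above 0.5 N and value of joint stop above 0.001 m), for 0.1 s.
At the end, for the whole second after the job is handed in: The red pot rests flat on the lower half of the chute's floor (over 35 mm above the desk; tilt 0.18 to 0.34 rad, within 8 mm of the chute's mid-line), touching the stop (contact force above 0.05 N), released and still (under 10 mm/s) (angle between pot_red's own z axis and vertical between 0.18 and 0.34 rad and y of pot_red in the frame of chute between -0.008 and 0.008 m and contact force between the fingers and pot_red below 0.05 N and contact force between pot_red and stop above 0.05 N and x of pot_red in the frame of chute above 0 m and z of pot_red in the frame of chute above 0.035 m and linear speed of pot_red below 0.01 m/s).
It fails at once if the stop is pushed back more than 7 mm (the feed trips) (value of joint stop above 0.007 m).
It fails at once if another pot or the mug is moved more than 15 mm (distance of any of pot_black, pot_blue, mug from where it was at the start of the episode above 0.015 m).
It also fails if it takes over 61 s, if anything falls off the work surface, if the arm or the gripper's body presses on something with over 40 N, if the wrist force passes 120 N, or if a joint passes its speed limit or range.

## Robot

A 7-joint arm with a two-finger parallel gripper is mounted at the origin on the work surface. World frame = base frame: x ahead of the robot, y to its left, z up, the work surface at z = 0. Lengths are in mm, angles in rad, forces in N, time in s.
With the tool pointing down it reaches from about 400 to 850 mm from the base axis. Payload 10.4 kg.
Tool frame: the origin (TCP) lies at the very end of the fingers, on their centre line; the grasp point (between the pads) lies 19 mm behind it; z points along the fingers, y is the line along which they close (so a half turn about z gives the same grasp; the last joint's range is limited). The gripper opens to 87 mm and grips with 3 to 60 N. Pads are 19 mm wide; open, the fingers measure 117 mm over their backs; the gripper's body (75 mm by 190 mm) begins 51 mm behind the grasp point.
Start: joints at [-1.353, 0.332, -0.065, 1.46, 0.022, 1.35, -0.088], TCP at [149.035, 606.993, 222.576] pointing down, gripper open.
Joint ranges: [-2.6, 2.6], [-0.5, 2.12], [-1.47, 1.34], [0.16, 2.42], [-1.27, 4.41], [0.06, 2.06], [-2.6, 2.6]. Speed limits (rad/s): [2.22, 2.22, 2.79, 2.79, 3.14, 3.14, 3.14].

## Interface

Orientations are given as a rotation vector (axis times angle).
In Python, from workcell import get_state, snapshot, close_job, search_frame gives the robot as it stands.
- The arm moves only by the tool send_rows, never from a script. Its argument "rows" is a list of rows, each an object with "linear": the shift along the tool's x, y, z scaled (see below), a list of three; "turn": the turn, a rotation vector about the tool's x, y, z scaled (see below), a list of three; "grip": the opening, from 0 (shut) to 1 (fully open). In form: [{"linear": [tx, ty, tz], "turn": [rx, ry, rz], "grip": grip}, ...]. A call has 1 to 20 rows; each row is the pose to reach, as a shift and turn from the pose commanded when the call began, along the tool's axes at that moment; what a row does not reach only later rows make up. The controller multiplies each number of a shift by 20 cm and each number of a turn by 0.5 rad. A row lasts 1/10 s, in which the tool goes at most 50 mm and 8.59 degrees, less where a joint would pass 70% of its speed; a pose out of reach is approached as far as the arm can. A call with a number of a shift or a turn outside -1 to 1 is refused whole. A call with a gripper value outside its range is refused whole. The fingers move at their own pace and stop on an object; "newtons" is the grip in N (left out, the last holds). Time passes only in rows, so rows that repeat a pose let the fingers close. It gives the time, the measured TCP pose, the force, the opening and the grip force at its end, in the units of the state.
- get_state(): the state, without advancing time (a new reading comes with each control period).
- snapshot(name): name is "scene" or "top" or "wrist"; returns a dict with "frame" (384x512x3 uint8, blue, green, red), "camera_matrix" (3x3 intrinsics, pixels), "extrinsics" (4x4, takes a point from world to camera coordinates). Camera axes: x right, y down, z forward; pixel columns grow to the right and rows downward; lengths in mm; the calibration is good to about 2 mm. A picture is of the moment at which its call begins. There is no depth.
- close_job(): hands the job in; it is judged then, once.
Trained networks look in a picture, given as the dict that the camera call returned (one of the last four; its "shot" number tells which), for a name from the list of things; names that differ only in an ending like _2 or _b are one class to them, and where a whole thing is asked for, a point or a joint stands for the part that bears it (a point fixed in the world has none). Each returns a list of dicts, best first, with "p" (0 to 1); they miss things now and then, are a little off and sometimes report something else, mostly with a low value. They report only what shows in the picture. A call takes as long as a camera call. They do not tell look-alikes from the thing itself.
- search_frame(picture, name): "xy" ([column, row] in pixels, amid what is visible of it).
The state is a dict: "clock": time; "joints": joint angles; "joint_vel": joint speeds; "joint_torque": joint torques, N m; "tcp_pos": TCP position; "tcp_rot": TCP orientation; "ft_force": force on the tool from outside, world axes, zero at the start; "ft_torque": the same for the moment, N m; "grip_width": finger opening in mm; "finger_force": force on a finger pad.
Only numpy, scipy, OpenCV 4.12 (cv2) and the standard library are available. Lean on these libraries where they do the work, as an engineer would, in place of code of your own. Each camera call takes 0.05 s, during which the arm holds its last target. There are 200 camera calls.

## Working session

There is one attempt and no reset: what is moved stays moved. The work goes in short steps, Python scripts to look and compute and a tool call to move; the robot and the scene stay as the last step left them, time stands still between calls to the robot, and variables do not carry over. Pictures are saved under pics/ and viewed, at most 11 in all, crops included, and the job is handed in when it is done.

Besides the shell and the picture viewer there is one more tool, called after ">>>" as name(argument=value, ...), one argument or row to a line, values as JSON. send_rows: Moves the arm, as the interface text tells. Its arguments: {"type":"object","properties":{"rows":{"type":"array"},"newtons":{"type":"number"}},"required":["rows"]}

```bash
mkdir -p pics; cat > h.py <<'E'
import numpy as np,cv2
from workcell import get_state,snapshot,close_job,search_frame
from scipy.spatial.transform import Rotation as R
def ray(p,uv):
    K=np.array(p["camera_matrix"]);T=np.array(p["extrinsics"])
    d=T[:3,:3].T@np.linalg.inv(K)@[uv[0],uv[1],1];return -T[:3,:3].T@T[:3,3],d
def onz(p,uv,z):
    c,d=ray(p,uv);return c+d*(z-c[2])/d[2]
def proj(p,X):
    K=np.array(p["camera_matrix"]);T=np.array(p["extrinsics"])
    c=T[:3,:3]@np.array(X)+T[:3,3];q=K@c;return q[:2]/q[2]
E
python3 - <<'E'
from h import *
ps={n:snapshot(n) for n in("scene","top")}
for n,p in ps.items():
    cv2.imwrite(f"pics/{n}1.png",p["frame"])
    print(n,ray(p,(256,192)))
    for k in("pot_red","chute","stop","mug"):
        print(k,[(np.round(r["xy"]),round(r["p"],2),np.round(onz(p,r["xy"],34))) for r in search_frame(p,k)])
s=get_state();print(s)
E
```

```text
scene (array([1064.96942634, -363.91180186,  756.64189701]), array([-0.57087521,  0.4178393 , -0.70694173]))
pot_red [(array([202., 281.]), 0.95, array([ 637., -189.,   34.])), (array([188., 249.]), 0.87, array([ 545., -173.,   34.]))]
chute [(array([259., 202.]), 0.7, array([516.,  49.,  34.]))]
stop []
mug [(array([343., 127.]), 0.68, array([397., 465.,  34.]))]
top (array([ 381.01768231,   45.19333166, 1239.15139504]), array([ 0.11335798, -0.0017351 , -0.99355699]))
pot_red [(array([368., 150.]), 0.78, array([ 632., -271.,   34.])), (array([332., 158.]), 0.53, array([ 611., -168.,   34.])), (array([333., 192.]), 0.48, array([ 515., -168.,   34.]))]
chute [(array([252., 192.]), 0.58, array([519.,  55.,  34.]))]
stop []
mug [(array([108., 233.]), 0.64, array([412., 446.,  34.]))]
{'clock': 0.5, 'joints': array([-1.35260043,  0.33222641, -0.06468964,  1.46017984,  0.02159018,
        1.34991422, -0.0884713 ]), 'joint_vel': array([ 0.00086151, -0.00068276, -0.00177181, -0.00074882,  0.00032698,
       -0.00071191, -0.00048851]), 'joint_torque': array([-9.16914723e-04, -6.22554517e+01,  2.42723711e-02, -3.89860582e+01,
       -6.13093609e-02,  3.20172182e-02,  4.91733510e-05]), 'tcp_pos': array([149.02989513, 606.9505106 , 222.52083173]), 'tcp_rot': array([-3.77291847e-01, -3.11883374e+00,  5.05707985e-05]), 'ft_force': array([-0.71016121, -0.50366185, -0.06514267]), 'ft_torque': array([-0.01072564, -0.02033232, -0.03103299]), 'finger_force': 0.0, 'grip_width': 86.72979891168981}
```

```bash
python3 -c "
import cv2,numpy as np
a=cv2.imread('pics/scene1.png');b=cv2.imread('pics/top1.png')
cv2.imwrite('pics/both.png',b)"
```

```text
(no output)
```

View pics/top1.png

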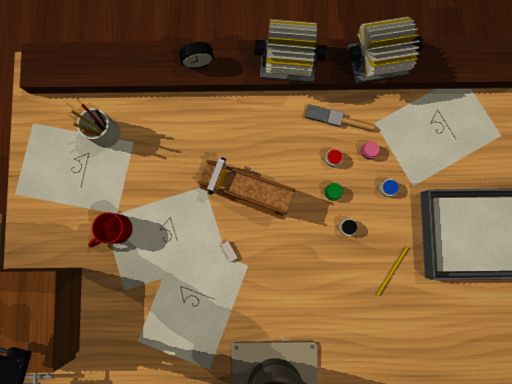

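View pics/scene1.png

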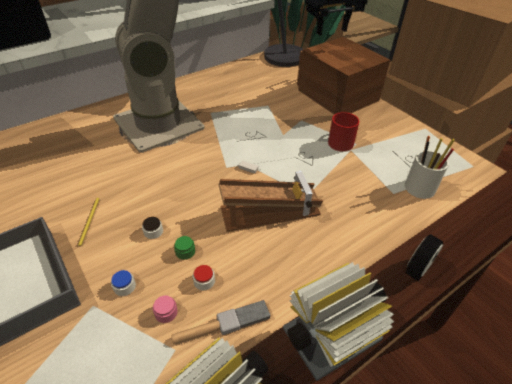

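```bash
python3 - <<'E'
import cv2,numpy as np
a=cv2.imread('pics/scene1.png');b=cv2.imread('pics/top1.png')
A=cv2.resize(a[165:295,150:330],None,fx=4.4,fy=4.4,interpolation=cv2.INTER_CUBIC)
cv2.imwrite('pics/c1.png',A)
B=cv2.resize(b[140:240,195:355],None,fx=5,fy=5,interpolation=cv2.INTER_CUBIC)
cv2.imwrite('pics/c2.png',B)
E
```

```text
(no output)
```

View pics/c1.png

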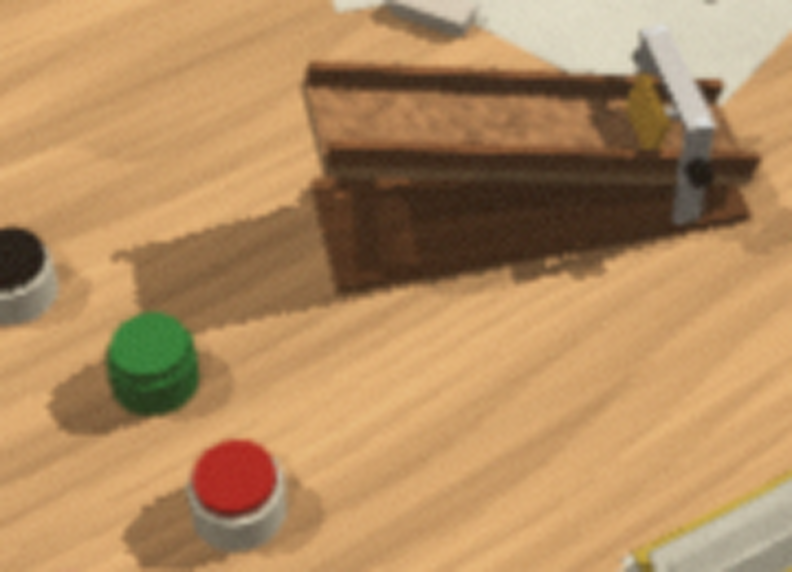

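View pics/c2.png

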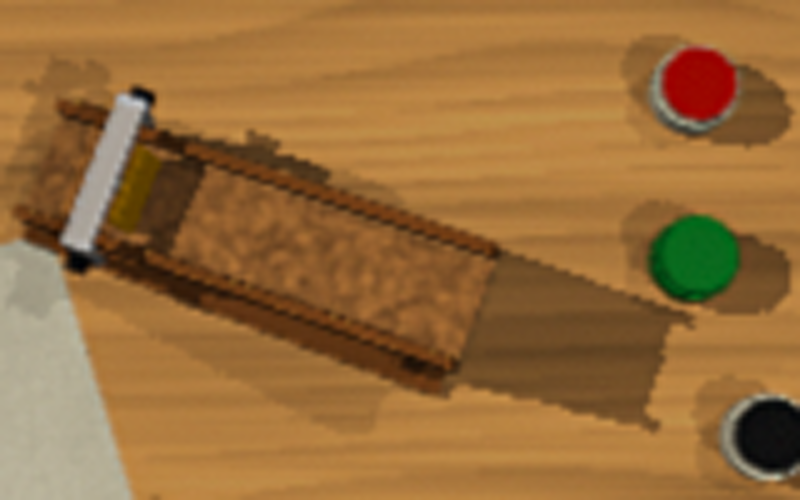

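```bash
cat > fit.py <<'E'
from h import *
from scipy.optimize import least_squares
S=snapshot("scene");T=snapshot("top")
cs=lambda u,v:((u+.5)/4.4-.5+150,(v+.5)/4.4-.5+165)
ct=lambda u,v:((u+.5)/5-.5+195,(v+.5)/5-.5+140)
b=np.radians(15)
def W(q,s,y,n):
    x=s*np.cos(b)+n*np.sin(b);z=65-s*np.sin(b)+n*np.cos(b)
    c,d=np.cos(q[2]),np.sin(q[2]);return np.array([q[0]+c*x-d*y,q[1]+d*x+c*y,z])
# chute +x ~ world +y; chute +y ~ world -x ; upper wall in top = larger world x = -y
obs=[(T,ct(497,250),-130,-1),(T,ct(62,105),130,-1),(T,ct(455,368),-130,1),(T,ct(20,212),130,1),
(S,cs(308,66),-130,1),(S,cs(328,153),-130,-1),(S,cs(757,157),130,-1),(S,cs(720,85),130,1)]
f=lambda q:np.concatenate([proj(p,W(q,s,k*q[3],14))-uv for p,uv,s,k in obs])
if __name__=="__main__":
    r=least_squares(f,[519,50,1.3,31]);q=r.x;print(q,np.round(r.fun,1))
    print("load",W(q,-90,0,0),"foot",W(q,120,0,0))
    for P,uv,n in((T,ct(160,157),None),(T,ct(138,230),None),(S,cs(630,80),None),(S,cs(648,150),None)):
        g=least_squares(lambda a:proj(P,W(q,a[0],a[1],30))-uv,[70,0]).x;print("plate top h30: s,y",g)
    for p in(S,T):
        h=cv2.cvtColor(p["frame"],cv2.COLOR_BGR2HSV);m=((h[...,0]<8)|(h[...,0]>172))&(h[...,1]>150)&(h[...,2]>90)
        n,l,st,c=cv2.connectedComponentsWithStats(m.astype(np.uint8))
        for i in range(1,n):
            if st[i,4]>60:print(st[i],c[i],onz(p,c[i],34))
E
python3 fit.py
```

```text
[531.36695277  69.5526127    1.19771003  32.39373897] [ 0.4 -1.  -0.5 -1.   0.1 -1.  -0.7 -0.6 -0.8 -0.6 -0.5 -1.8 -0.3 -0.1
 -0.6 -0.8]
load [499.68052555 -11.40029469  88.29371406] foot [573.6155224  177.48982256  33.94171459]
plate top h30: s,y [ 56.11986793 -17.84182661]
plate top h30: s,y [52.7113693  22.92920366]
plate top h30: s,y [58.04874994 11.99655148]
plate top h30: s,y [ 49.35929793 -46.15987457]
[332 112  27  37 169] [346.92307692 124.40236686] [394.39142002 485.31347355  34.        ]
[194 265  19  17 247] [202.65587045 273.00404858] [ 619.85389943 -176.96103783   34.        ]
[328 149  15  15 169] [334.47337278 156.23076923] [ 615.78455852 -175.976789     34.        ]
[ 89 212  34  33 185] [106.21081081 228.84324324] [422.36252641 452.96804306  34.        ]
```

```bash
cat >> h.py <<'E'
YAW=1.198
def Rt(tilt=0,sgn=1):
    # tool z along -(floor normal when tilt=15deg), tool y along sgn*downhill
    d=np.array([np.cos(YAW),np.sin(YAW),0]);b=np.radians(tilt)
    n=np.sin(b)*d+np.cos(b)*np.array([0,0,1]);y=sgn*(np.cos(b)*d-np.sin(b)*np.array([0,0,1]))
    z=-n;return R.from_matrix(np.c_[np.cross(y,z),y,z])
def go(pos,Rg):
    s=get_state();R0=R.from_rotvec(s["tcp_rot"])
    l=R0.inv().apply(np.array(pos)-s["tcp_pos"]);t=(R0.inv()*Rg).as_rotvec()
    print("t%.1f lin"%s["clock"],np.round(l/200,3),"turn",np.round(t/.5,3),"mm",np.round(l))
E
python3 - <<'E'
from h import *
s=get_state();print(R.from_rotvec(s["tcp_rot"]).as_matrix().round(2))
for g in(1,-1): go([618,-176,120],Rt(0,g));go([618,-176,120],Rt(15,g))
E
```

```text
[[-0.97  0.24  0.  ]
 [ 0.24  0.97  0.  ]
 [ 0.    0.   -1.  ]]
t0.6 lin [-3.211 -3.243  0.513] turn [ 0.    -0.     0.264] mm [-642. -649.  103.]
t0.6 lin [-3.211 -3.243  0.513] turn [0.523 0.035 0.262] mm [-642. -649.  103.]
t0.6 lin [-3.211 -3.243  0.513] turn [ 0.     0.    -6.019] mm [-642. -649.  103.]
t0.6 lin [-3.211 -3.243  0.513] turn [-0.052  0.786 -5.97 ] mm [-642. -649.  103.]
```

>>> send_rows(
  rows=[
    {"linear": [-0.2,-0.2,0],"turn": [0,0,0.26],"grip": 0.8},
    {"linear": [-0.4,-0.4,0],"turn": [0,0,0.26],"grip": 0.8},
    {"linear": [-0.6,-0.6,0],"turn": [0,0,0.26],"grip": 0.8},
    {"linear": [-0.8,-0.8,0],"turn": [0,0,0.26],"grip": 0.8},
    {"linear": [-1,-1,0],"turn": [0,0,0.26],"grip": 0.8},
    {"linear": [-1,-1,0],"turn": [0,0,0.26],"grip": 0.8},
  ],
)

```text
clock: 1.2
tcp_pos: [297.4, 361.9, 222.9]
tcp_rot: [0.584, 3.087, 0.001]
ft_force: [0.8, -0.3, 0.2]
grip_width: 69.6
finger_force: 0.0
```

```bash
python3 -c "
from h import *
go([618,-176,150],Rt(0));print(get_state()['tcp_pos'],get_state()['joints'])"
```

```text
t1.2 lin [-2.474 -1.919  0.364] turn [ 0.001  0.001 -0.002] mm [-495. -384.   73.]
[297.43402525 361.93994509 222.85538491] [-1.08926217 -0.01857529  0.10756746  1.86188304  0.00222686  1.29757795
  0.21467178]
```

>>> send_rows(
  rows=[
    {"linear": [-0.25,-0.2,0],"turn": [0,0,0],"grip": 0.8},
    {"linear": [-0.5,-0.4,0],"turn": [0,0,0],"grip": 0.8},
    {"linear": [-0.75,-0.6,0],"turn": [0,0,0],"grip": 0.8},
    {"linear": [-1,-0.8,0],"turn": [0,0,0],"grip": 0.8},
    {"linear": [-1,-0.8,0],"turn": [0,0,0],"grip": 0.8},
  ],
)

```text
clock: 1.7
tcp_pos: [421.6, 146.8, 222.9]
tcp_rot: [0.579, 3.087, 0.002]
ft_force: [0.3, 0.2, -0.1]
grip_width: 69.5
finger_force: 0.0
```

>>> send_rows(
  rows=[
    {"linear": [-0.25,-0.2,0],"turn": [0,0,0],"grip": 0.8},
    {"linear": [-0.5,-0.4,0],"turn": [0,0,0],"grip": 0.8},
    {"linear": [-0.75,-0.6,0],"turn": [0,0,0],"grip": 0.8},
    {"linear": [-1,-0.8,0],"turn": [0,0,0],"grip": 0.8},
    {"linear": [-1,-0.8,0],"turn": [0,0,0],"grip": 0.8},
  ],
)

```text
clock: 2.2
tcp_pos: [547.2, -69.3, 223.0]
tcp_rot: [0.578, 3.087, 0.001]
ft_force: [0.4, 0.6, 0.1]
grip_width: 70.0
finger_force: 0.0
```

```bash
python3 -c "
from h import *
go([618,-176,150],Rt(0));print(get_state()['tcp_pos'],get_state()['joints'])"
```

```text
t2.2 lin [-0.523 -0.37   0.365] turn [0.002 0.002 0.005] mm [-105.  -74.   73.]
[547.17094917 -69.27553702 223.03006268] [-0.56198287  0.18570832  0.69060356  1.69088749 -0.12276624  1.30749083
  1.3527378 ]
```

>>> send_rows(
  rows=[
    {"linear": [-0.2,-0.15,0.05],"turn": [0,0,0],"grip": 0.8},
    {"linear": [-0.4,-0.3,0.15],"turn": [0,0,0],"grip": 0.8},
    {"linear": [-0.52,-0.37,0.3],"turn": [0,0,0],"grip": 0.8},
    {"linear": [-0.52,-0.37,0.36],"turn": [0,0,0],"grip": 0.8},
    {"linear": [-0.52,-0.37,0.36],"turn": [0,0,0],"grip": 0.8},
    {"linear": [-0.52,-0.37,0.36],"turn": [0,0,0],"grip": 0.8},
  ],
)

```text
clock: 2.8
tcp_pos: [616.6, -173.1, 151.3]
tcp_rot: [0.577, 3.088, 0.001]
ft_force: [0.0, -0.0, 0.9]
grip_width: 69.5
finger_force: 0.0
```

```bash
python3 - <<'E'
from h import *
p=snapshot("wrist");h=cv2.cvtColor(p["frame"],cv2.COLOR_BGR2HSV);m=((h[...,0]<8)|(h[...,0]>172))&(h[...,1]>150)&(h[...,2]>90)
n,l,st,c=cv2.connectedComponentsWithStats(m.astype(np.uint8))
for i in range(1,n):
    if st[i,4]>100:print(st[i],c[i],onz(p,c[i],34))
print([(r["xy"],r["p"],onz(p,r["xy"],20)) for r in search_frame(p,"pot_red")])
cv2.imwrite("pics/w1.png",p["frame"])
go([618,-176,150],Rt(0));print(get_state()["tcp_pos"])
E
```

```text
[ 230  172   38   38 1124] [248.70462633 190.63434164] [ 617.65136158 -177.05883419   34.        ]
[([167.1, 225.1], 0.91, array([ 625.53166174, -281.25997577,   20.        ])), ([249.6, 182.4], 0.88, array([ 612.75903816, -174.19917606,   20.        ])), ([221.0, 101.8], 0.77, array([ 523.56835276, -170.76176814,   20.        ])), ([413.8, 32.5], 0.71, array([532.17543987,  25.74343754,  20.        ]))]
t2.9 lin [-0.01  -0.012  0.011] turn [0.003 0.004 0.007] mm [-2. -2.  2.]
[ 617.05222331 -172.96803356  152.28899231]
```

View pics/w1.png

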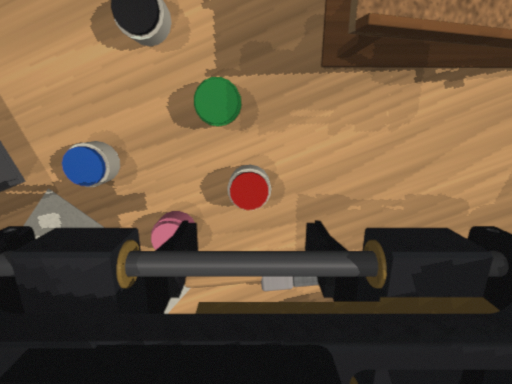

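```bash
python3 - <<'E'
from h import *
go([617.7,-177,5],Rt(0))
E
```

```text
t2.9 lin [-0.009 -0.019  0.736] turn [0.003 0.004 0.007] mm [ -2.  -4. 147.]
```

>>> send_rows(
  rows=[
    {"linear": [-0.005,-0.01,0.2],"turn": [0,0,0],"grip": 0.8},
    {"linear": [-0.005,-0.01,0.4],"turn": [0,0,0],"grip": 0.8},
    {"linear": [-0.005,-0.01,0.5],"turn": [0,0,0],"grip": 0.8},
    {"linear": [-0.005,-0.01,0.5],"turn": [0,0,0],"grip": 0.8},
    {"linear": [-0.005,-0.01,0.5],"turn": [0,0,0],"grip": 0.8},
  ],
)

```text
clock: 3.4
tcp_pos: [617.5, -176.0, 52.4]
tcp_rot: [0.577, 3.086, 0.001]
ft_force: [0.0, -0.8, 0.7]
grip_width: 69.8
finger_force: 0.0
```

```bash
python3 - <<'E'
from h import *
go([617.7,-177,5],Rt(0))
E
```

```text
t3.4 lin [-0.002 -0.005  0.237] turn [0.002 0.004 0.006] mm [-0. -1. 47.]
```

>>> send_rows(
  rows=[
    {"linear": [-0.002,-0.005,0.1],"turn": [0,0,0],"grip": 0.8},
    {"linear": [-0.002,-0.005,0.18],"turn": [0,0,0],"grip": 0.8},
    {"linear": [-0.002,-0.005,0.235],"turn": [0,0,0],"grip": 0.8},
    {"linear": [-0.002,-0.005,0.235],"turn": [0,0,0],"grip": 0.8},
    {"linear": [-0.002,-0.005,0.235],"turn": [0,0,0],"grip": 0.5},
    {"linear": [-0.002,-0.005,0.235],"turn": [0,0,0],"grip": 0.4},
    {"linear": [-0.002,-0.005,0.235],"turn": [0,0,0],"grip": 0.4},
    {"linear": [-0.002,-0.005,0.235],"turn": [0,0,0],"grip": 0.4},
    {"linear": [-0.002,-0.005,0.235],"turn": [0,0,0],"grip": 0.4},
    {"linear": [-0.002,-0.005,0.235],"turn": [0,0,0],"grip": 0.4},
  ],
  newtons=12,
)

```text
clock: 4.4
tcp_pos: [617.2, -177.3, 4.1]
tcp_rot: [0.579, 3.087, 0.001]
ft_force: [-0.4, 1.3, 5.2]
grip_width: 47.7
finger_force: 12.0
```

```bash
python3 - <<'E'
from h import *
s=get_state();print(s["tcp_pos"],s["grip_width"],s["finger_force"])
E
```

```text
[ 617.17864875 -177.295208      4.13910382] 47.70890424787262 11.998735300730914
```

>>> send_rows(
  rows=[
    {"linear": [0,0,-0.1],"turn": [0,0,0],"grip": 0.4},
    {"linear": [0,0,-0.3],"turn": [0,0,0],"grip": 0.4},
    {"linear": [0,0,-0.5],"turn": [0,0,0],"grip": 0.4},
    {"linear": [0,0,-0.7],"turn": [0,0,0],"grip": 0.4},
    {"linear": [0,0,-0.8],"turn": [0,0,0],"grip": 0.4},
    {"linear": [0,0,-0.8],"turn": [0,0,0],"grip": 0.4},
  ],
)

```text
clock: 5.0
tcp_pos: [617.8, -178.3, 166.4]
tcp_rot: [0.579, 3.083, 0.0]
ft_force: [0.1, 0.3, -2.1]
grip_width: 47.7
finger_force: 12.0
```

```bash
cat >> h.py <<'E'
Q=np.array([531.4,69.6])
def W(s,y,n):
    b=np.radians(15);x=s*np.cos(b)+n*np.sin(b);z=65-s*np.sin(b)+n*np.cos(b)
    c,d=np.cos(YAW),np.sin(YAW);return np.array([Q[0]+c*x-d*y,Q[1]+d*x+c*y,z])
def S(p):  # world -> s,y,n
    p=np.array(p);b=np.radians(15);c,d=np.cos(YAW),np.sin(YAW);e=p[:2]-Q
    x=c*e[0]+d*e[1];z=p[2]-65
    return np.array([x*np.cos(b)-z*np.sin(b),-d*e[0]+c*e[1],x*np.sin(b)+z*np.cos(b)])
E
python3 - <<'E'
from h import *
go(W(-88,0,70),Rt(15));s=get_state();print(W(-88,0,70),s["grip_width"],s["ft_force"])
E
```

```text
t5.0 lin [0.853 0.664 0.052] turn [0.526 0.009 0.002] mm [171. 133.  10.]
[507.03938467   7.30996432 155.39088381] 47.68048824281958 [ 0.11294444  0.28277762 -2.11769654]
```

>>> send_rows(
  rows=[
    {"linear": [0.15,0.12,0.0],"turn": [0.1,0,0],"grip": 0.4},
    {"linear": [0.3,0.24,0.0],"turn": [0.2,0,0],"grip": 0.4},
    {"linear": [0.45,0.36,0.0],"turn": [0.3,0.005,0],"grip": 0.4},
    {"linear": [0.6,0.48,0.0],"turn": [0.4,0.01,0],"grip": 0.4},
    {"linear": [0.75,0.6,0.03],"turn": [0.5,0.01,0],"grip": 0.4},
    {"linear": [0.85,0.66,0.05],"turn": [0.525,0.01,0],"grip": 0.4},
    {"linear": [0.85,0.66,0.05],"turn": [0.525,0.01,0],"grip": 0.4},
    {"linear": [0.85,0.66,0.05],"turn": [0.525,0.01,0],"grip": 0.4},
  ],
)

```text
clock: 5.8
tcp_pos: [505.4, 7.2, 152.5]
tcp_rot: [-0.562, -3.01, 0.397]
ft_force: [0.4, -0.9, -1.8]
grip_width: 47.8
finger_force: 12.0
```

```bash
python3 - <<'E'
from h import *
s=get_state();print(S(s["tcp_pos"]),s["grip_width"]);go(W(-88,0,70),Rt(15))
p=snapshot("wrist");cv2.imwrite("pics/w2.png",p["frame"])
for a in [(-130,-28,0),(-130,28,0),(0,-28,14),(0,28,14)]:print(a,proj(p,W(*a)))
t=snapshot("scene");f=t["frame"]
for a in [(-130,-28),(-130,28),(40,-28),(40,28)]:
    u=proj(t,W(a[0],a[1],0));print(u)
A=cv2.resize(f[115:255,190:340],None,fx=4,fy=4,interpolation=cv2.INTER_CUBIC);cv2.imwrite("pics/s2.png",A)
E
```

```text
[-87.93306327   1.49047523  67.01871354] 47.79286564150519
t5.8 lin [-0.007 -0.    -0.015] turn [-0.003 -0.011  0.008] mm [-1. -0. -3.]
(-130, -28, 0) [205.6495262  234.28834804]
(-130, 28, 0) [203.01682041 173.6931479 ]
(0, -28, 14) [354.38224803 241.68898789]
(0, 28, 14) [361.71324249 177.87015881]
[222.02669776 200.52657556]
[217.95357818 184.46401759]
[287.31596901 202.05758587]
[280.96205911 186.8899328 ]
```

View pics/w2.png

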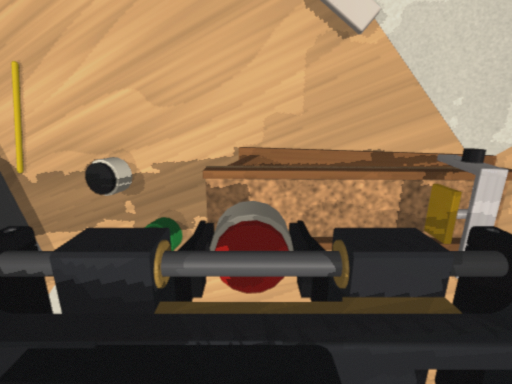

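```bash
python3 - <<'E'
from h import *
p=snapshot("wrist");f=p["frame"].copy()
x0,y0,k=195,140,6
A=cv2.resize(f[y0:y0+80,x0:x0+130],None,fx=k,fy=k,interpolation=cv2.INTER_CUBIC)
B=cv2.resize(f[y0:y0+80,350:480],None,fx=k,fy=k,interpolation=cv2.INTER_CUBIC)
def L(I,ox,y,n,c,ss):
    pts=[((proj(p,W(s,y,n))-[ox,y0]+.5)*k).astype(int) for s in ss]
    cv2.polylines(I,[np.array(pts)],False,c,1)
for I,ox in((A,x0),(B,350)):
    L(I,ox,28,14,(0,255,0),(-130,130));L(I,ox,28,0,(255,0,0),(-130,130));L(I,ox,36,14,(0,255,255),(-130,130));L(I,ox,-28,14,(0,255,0),(-130,130))
    L(I,ox,0,0,(255,0,255),(-130,130))
cv2.imwrite("pics/w3.png",np.vstack([A,B])[:, :][:960]) if 0 else cv2.imwrite("pics/w3.png",cv2.resize(np.vstack([A[:,:],B[:,:]]),(480,590)) if 0 else np.vstack([A[120:420],B[120:420]]))
E
```

```text
(no output)
```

View pics/w3.png

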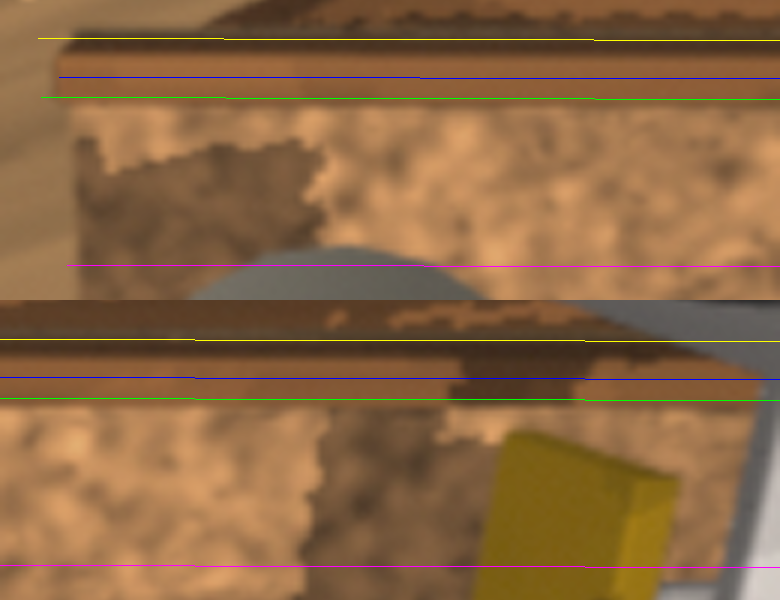

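>>> send_rows(
  rows=[
    {"linear": [-0.009,0,0.0],"turn": [0,-0.01,0.005],"grip": 0.4},
    {"linear": [-0.009,0,0.1],"turn": [0,-0.01,0.005],"grip": 0.4},
    {"linear": [-0.009,0,0.2],"turn": [0,-0.01,0.005],"grip": 0.4},
    {"linear": [-0.009,0,0.25],"turn": [0,-0.01,0.005],"grip": 0.4},
    {"linear": [-0.009,0,0.28],"turn": [0,-0.01,0.005],"grip": 0.4},
    {"linear": [-0.009,0,0.29],"turn": [0,-0.01,0.005],"grip": 0.4},
    {"linear": [-0.009,0,0.29],"turn": [0,-0.01,0.005],"grip": 0.4},
  ],
)

```text
clock: 6.65
tcp_pos: [502.3, -7.5, 97.8]
tcp_rot: [-0.569, -3.015, 0.398]
ft_force: [-0.7, 0.5, -1.9]
grip_width: 48.1
finger_force: 12.0
```

```bash
python3 - <<'E'
from h import *
s=get_state();print(S(s["tcp_pos"]),s["ft_force"]);go(W(-88,-.4,4),Rt(15))
E
```

```text
[-88.05919384  -0.9299772   10.36959941] [-0.7293053   0.45616315 -1.88568617]
t6.7 lin [0.003 0.    0.032] turn [-0.001  0.002 -0.   ] mm [1. 0. 6.]
```

>>> send_rows(
  rows=[
    {"linear": [0.002,0,0.01],"turn": [0,0,0],"grip": 0.4},
    {"linear": [0.002,0,0.02],"turn": [0,0,0],"grip": 0.4},
    {"linear": [0.002,0,0.025],"turn": [0,0,0],"grip": 0.4},
    {"linear": [0.002,0,0.025],"turn": [0,0,0],"grip": 0.4},
  ],
)

```text
clock: 7.05
tcp_pos: [501.1, -8.5, 92.6]
tcp_rot: [-0.568, -3.015, 0.398]
ft_force: [-0.3, -0.3, -1.8]
grip_width: 47.8
finger_force: 12.0
```

```bash
python3 - <<'E'
from h import *
s=get_state();print(S(s["tcp_pos"]),s["ft_force"]);go(W(-88,-.4,4),Rt(15))
E
```

```text
[-88.04559521  -0.18776578   5.01082479] [-0.28797862 -0.27112902 -1.81694017]
t7.0 lin [-0.001  0.     0.005] turn [-0.001  0.001  0.   ] mm [-0.  0.  1.]
```

>>> send_rows(
  rows=[
    {"linear": [0,0,0.005],"turn": [0,0,0],"grip": 0.4},
    {"linear": [0,0,0.008],"turn": [0,0,0],"grip": 0.4},
    {"linear": [0,0,0.008],"turn": [0,0,0],"grip": 0.4},
  ],
)

```text
clock: 7.35
tcp_pos: [501.2, -8.6, 92.2]
tcp_rot: [-0.568, -3.015, 0.397]
ft_force: [-5.2, 3.2, 13.6]
grip_width: 47.8
finger_force: 12.0
```

>>> send_rows(
  rows=[
    {"linear": [0.002,0,-0.005],"turn": [0,0,0],"grip": 0.4},
    {"linear": [0.002,0,-0.005],"turn": [0,0,0],"grip": 0.4},
    {"linear": [0.002,0,-0.005],"turn": [0,0,0],"grip": 0.6},
    {"linear": [0.002,0,-0.005],"turn": [0,0,0],"grip": 0.7},
    {"linear": [0.002,0,-0.005],"turn": [0,0,0],"grip": 0.7},
    {"linear": [0.002,0,-0.005],"turn": [0,0,0],"grip": 0.7},
    {"linear": [0.002,0,-0.005],"turn": [0,0,0],"grip": 0.7},
  ],
  newtons=12,
)

```text
clock: 8.05
tcp_pos: [500.7, -8.5, 92.1]
tcp_rot: [-0.568, -3.015, 0.398]
ft_force: [1.0, -0.5, 0.4]
grip_width: 60.6
finger_force: 0.0
```

>>> send_rows(
  rows=[
    {"linear": [0,0,-0.05],"turn": [0,0,0],"grip": 0.7},
    {"linear": [0,0,-0.15],"turn": [0,0,0],"grip": 0.7},
    {"linear": [0,0,-0.25],"turn": [0,0,0],"grip": 0.7},
    {"linear": [0,-0.15,-0.3],"turn": [0,0,0],"grip": 0.3},
    {"linear": [0,-0.3,-0.3],"turn": [0,0,0],"grip": 0},
    {"linear": [0,-0.3,-0.3],"turn": [0,0,0],"grip": 0},
    {"linear": [0,-0.3,-0.3],"turn": [0,0,0],"grip": 0},
    {"linear": [0,-0.3,-0.3],"turn": [0,0,0],"grip": 0},
  ],
)

```text
clock: 8.85
tcp_pos: [485.5, -46.9, 165.6]
tcp_rot: [-0.567, -3.015, 0.398]
ft_force: [0.5, -0.5, 0.4]
grip_width: 28.8
finger_force: 0.0
```

```bash
python3 - <<'E'
from h import *
s=get_state();print(S(s["tcp_pos"]),s["ft_force"],s["grip_width"])
from scipy.optimize import least_squares
def red(nm):
    p=snapshot(nm);h=cv2.cvtColor(p["frame"],cv2.COLOR_BGR2HSV);m=((h[...,0]<8)|(h[...,0]>172))&(h[...,1]>150)&(h[...,2]>70)
    n,l,st,c=cv2.connectedComponentsWithStats(m.astype(np.uint8))
    for i in range(1,n):
        if st[i,4]>50:print(nm,st[i],c[i],least_squares(lambda a:proj(p,W(a[0],a[1],34))-c[i],[-88,0]).x)
    return p
red("top");p=red("scene");red("wrist")
cv2.imwrite("pics/s4.png",cv2.resize(p["frame"][150:250,190:340],None,fx=5,fy=5,interpolation=cv2.INTER_CUBIC))
E
```

```text
[-147.03806201    0.31815023   64.77899239] [ 0.53478249 -0.54055973  0.42358515] 28.828859361922355
top [ 89 212  34  35 412] [107.14805825 229.63106796] [322.68368558 244.06509865]
scene [329 111  30  40 927] [343.20496224 130.36569579] [330.58362656 278.39845891]
scene [232 177  18  13 172] [239.90116279 183.28488372] [-88.58731047  -2.60578658]
wrist [ 302  193   56   35 1632] [329.24509804 212.11580882] [-89.68468235   5.16058256]
```

View pics/s4.png

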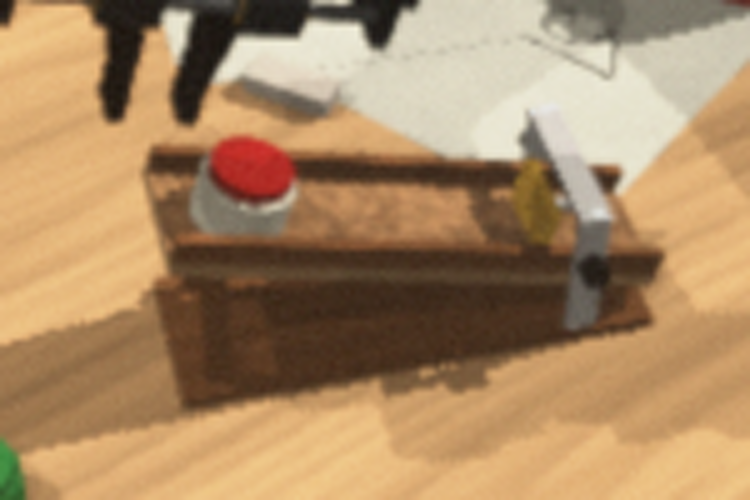

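>>> send_rows(
  rows=[
    {"linear": [0,0,0.1],"turn": [0,0,0],"grip": 0},
    {"linear": [0,0,0.2],"turn": [0,0,0],"grip": 0},
    {"linear": [0,0,0.27],"turn": [0,0,0],"grip": 0},
    {"linear": [0,0,0.28],"turn": [0,0,0],"grip": 0},
    {"linear": [0,0,0.28],"turn": [0,0,0],"grip": 0},
    {"linear": [0,0.03,0.28],"turn": [0,0,0],"grip": 0},
    {"linear": [0,0.06,0.28],"turn": [0,0,0],"grip": 0},
    {"linear": [0,0.08,0.28],"turn": [0,0,0],"grip": 0},
    {"linear": [0,0.1,0.28],"turn": [0,0,0],"grip": 0},
    {"linear": [0,0.12,0.28],"turn": [0,0,0],"grip": 0},
    {"linear": [0,0.14,0.28],"turn": [0,0,0],"grip": 0},
    {"linear": [0,0.16,0.28],"turn": [0,0,0],"grip": 0},
  ],
)

```text
clock: 10.2
tcp_pos: [491.3, -32.7, 103.3]
tcp_rot: [-0.569, -3.015, 0.399]
ft_force: [-0.7, -2.2, 1.4]
grip_width: 0.6
finger_force: 0.9
```

```bash
cat >> h.py <<'E'
from scipy.optimize import least_squares
def rep():
    s=get_state();b=np.radians(15);u=np.array([np.cos(b)*np.cos(YAW),np.cos(b)*np.sin(YAW),-np.sin(b)])
    print("t",s["clock"],"S",S(s["tcp_pos"]).round(1),"Fs",round(float(s["ft_force"]@u),2),s["ft_force"].round(1),s["grip_width"])
def red(nm,n=34):
    p=snapshot(nm);h=cv2.cvtColor(p["frame"],cv2.COLOR_BGR2HSV);m=((h[...,0]<8)|(h[...,0]>172))&(h[...,1]>150)&(h[...,2]>70)
    k,l,st,c=cv2.connectedComponentsWithStats(m.astype(np.uint8))
    for i in range(1,k):
        if st[i,4]>50:print(nm,st[i],least_squares(lambda a:proj(p,W(a[0],a[1],n))-c[i],[-60,0]).x)
    return p
E
python3 - <<'E'
from h import *
rep();red("scene");rep()
E
```

```text
t 10.2 S [-1.161e+02  1.000e-01  8.500e+00] Fs -2.6 [-0.7 -2.2  1.4] 0.6470825542482055
scene [329 112  30  39 925] [330.19354187 277.87675404]
scene [235 178  16  13 136] [-82.27392816  -5.11729661]
t 10.25 S [-1.153e+02  1.000e-01  8.500e+00] Fs -0.37 [-0.2 -0.2  0.5] 0.46631665744261075
```

>>> send_rows(
  rows=[
    {"linear": [0,0.02,0],"turn": [0,0,0],"grip": 0},
    {"linear": [0,0.04,0],"turn": [0,0,0],"grip": 0},
    {"linear": [0,0.06,0],"turn": [0,0,0],"grip": 0},
    {"linear": [0,0.08,0],"turn": [0,0,0],"grip": 0},
    {"linear": [0,0.1,0],"turn": [0,0,0],"grip": 0},
    {"linear": [0,0.12,0],"turn": [0,0,0],"grip": 0},
    {"linear": [0,0.14,0],"turn": [0,0,0],"grip": 0},
    {"linear": [0,0.16,0],"turn": [0,0,0],"grip": 0},
    {"linear": [0,0.18,0],"turn": [0,0,0],"grip": 0},
    {"linear": [0,0.2,0],"turn": [0,0,0],"grip": 0},
    {"linear": [0,0.22,0],"turn": [0,0,0],"grip": 0},
    {"linear": [0,0.24,0],"turn": [0,0,0],"grip": 0},
    {"linear": [0,0.26,0],"turn": [0,0,0],"grip": 0},
    {"linear": [0,0.28,0],"turn": [0,0,0],"grip": 0},
    {"linear": [0,0.3,0],"turn": [0,0,0],"grip": 0},
    {"linear": [0,0.32,0],"turn": [0,0,0],"grip": 0},
    {"linear": [0,0.34,0],"turn": [0,0,0],"grip": 0},
    {"linear": [0,0.36,0],"turn": [0,0,0],"grip": 0},
  ],
)

```text
clock: 12.05
tcp_pos: [516.7, 32.4, 84.5]
tcp_rot: [-0.568, -3.015, 0.398]
ft_force: [-0.2, -1.3, 2.7]
grip_width: 0.1
finger_force: 1.2
```

```bash
python3 - <<'E'
from h import *
rep();p=red("scene");rep();go(W(-10,0,8),Rt(15))
cv2.imwrite("pics/s5.png",cv2.resize(p["frame"][140:240,190:340],None,fx=5,fy=5,interpolation=cv2.INTER_CUBIC))
E
```

```text
t 12.05 S [-43.7   0.2   8.4] Fs -1.94 [-0.2 -1.3  2.7] 0.1259177065871592
scene [329 111  30  40 934] [329.89410851 277.80182898]
scene [264 179  14  12 112] [-9.41317409 -6.28438834]
t 12.1 S [-42.9   0.3   8.4] Fs 0.08 [0.6 0.3 1.5] 0.4656401378001508
t12.1 lin [-0.002  0.164  0.002] turn [-0.001  0.001  0.002] mm [-0. 33.  0.]
```

View pics/s5.png

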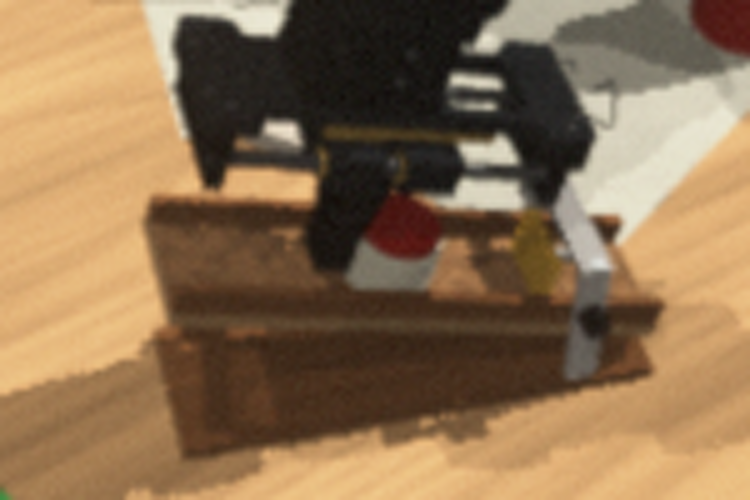

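>>> send_rows(
  rows=[
    {"linear": [0,0.02,0],"turn": [0,0,0],"grip": 0},
    {"linear": [0,0.04,0],"turn": [0,0,0],"grip": 0},
    {"linear": [0,0.06,0],"turn": [0,0,0],"grip": 0},
    {"linear": [0,0.08,0],"turn": [0,0,0],"grip": 0},
    {"linear": [0,0.1,0],"turn": [0,0,0],"grip": 0},
    {"linear": [0,0.11,0],"turn": [0,0,0],"grip": 0},
    {"linear": [0,0.12,0],"turn": [0,0,0],"grip": 0},
    {"linear": [0,0.12,0],"turn": [0,0,0],"grip": 0},
  ],
)

```text
clock: 12.9
tcp_pos: [525.1, 54.0, 78.2]
tcp_rot: [-0.568, -3.015, 0.398]
ft_force: [0.2, -0.1, 0.5]
grip_width: 0.5
finger_force: 0.0
```

```bash
python3 - <<'E'
from h import *
rep();p=red("wrist");rep()
h=cv2.cvtColor(p["frame"],cv2.COLOR_BGR2HSV)
cv2.imwrite("pics/w6.png",cv2.resize(p["frame"][130:290,200:430],None,fx=3,fy=3,interpolation=cv2.INTER_CUBIC))
E
```

```text
t 12.9 S [-19.7   0.2   8.4] Fs -0.19 [ 0.2 -0.1  0.5] 0.4768539404903507
wrist [287 219  46   9 262] [10.95086791 18.79927329]
t 12.95 S [-19.8   0.2   8.4] Fs 0.19 [ 0.8 -0.1 -0. ] 0.4974122004710416
```

View pics/w6.png

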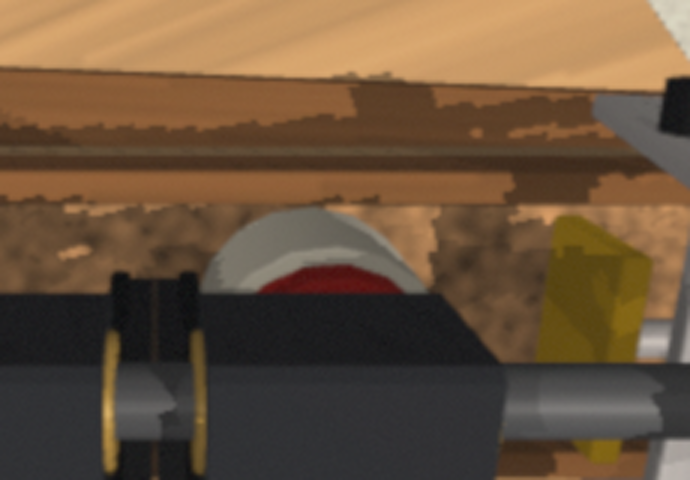

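>>> send_rows(
  rows=[
    {"linear": [0,0.01,0],"turn": [0,0,0],"grip": 0},
    {"linear": [0,0.02,0],"turn": [0,0,0],"grip": 0},
    {"linear": [0,0.03,0],"turn": [0,0,0],"grip": 0},
  ],
)

```text
clock: 13.25
tcp_pos: [527.1, 59.1, 76.7]
tcp_rot: [-0.568, -3.015, 0.398]
ft_force: [-0.6, -1.1, 0.9]
grip_width: 0.4
finger_force: 0.5
```

>>> send_rows(
  rows=[
    {"linear": [0,0.005,0],"turn": [0,0,0],"grip": 0},
    {"linear": [0,0.01,0],"turn": [0,0,0],"grip": 0},
    {"linear": [0,0.015,0],"turn": [0,0,0],"grip": 0},
  ],
)

```text
clock: 13.55
tcp_pos: [528.2, 61.8, 75.9]
tcp_rot: [-0.568, -3.015, 0.398]
ft_force: [-0.2, -0.4, 0.1]
grip_width: 0.2
finger_force: 0.5
```

```bash
python3 - <<'E'
from h import *
rep()
E
```

```text
t 13.55 S [-11.    0.2   8.4] Fs -0.44 [-0.2 -0.4  0.1] 0.21873084947153212
```

>>> send_rows(
  rows=[
    {"linear": [0,0.005,0],"turn": [0,0,0],"grip": 0},
    {"linear": [0,0.01,0],"turn": [0,0,0],"grip": 0},
    {"linear": [0,0.015,0],"turn": [0,0,0],"grip": 0},
  ],
)

```text
clock: 13.85
tcp_pos: [529.2, 64.5, 75.2]
tcp_rot: [-0.568, -3.015, 0.398]
ft_force: [1.2, -0.6, 0.3]
grip_width: 0.3
finger_force: 0.4
```

>>> send_rows(
  rows=[
    {"linear": [0,0.005,0],"turn": [0,0,0],"grip": 0},
    {"linear": [0,0.01,0],"turn": [0,0,0],"grip": 0},
    {"linear": [0,0.015,0],"turn": [0,0,0],"grip": 0},
  ],
)

```text
clock: 14.15
tcp_pos: [530.3, 67.2, 74.4]
tcp_rot: [-0.568, -3.015, 0.398]
ft_force: [0.7, -0.8, 0.1]
grip_width: 0.2
finger_force: 0.4
```

>>> send_rows(
  rows=[
    {"linear": [0,0.005,0],"turn": [0,0,0],"grip": 0},
    {"linear": [0,0.01,0],"turn": [0,0,0],"grip": 0},
    {"linear": [0,0.015,0],"turn": [0,0,0],"grip": 0},
  ],
)

```text
clock: 14.45
tcp_pos: [531.3, 69.9, 73.6]
tcp_rot: [-0.568, -3.015, 0.398]
ft_force: [-0.5, -0.1, 0.5]
grip_width: 0.5
finger_force: 0.4
```

```bash
python3 - <<'E'
from h import *
rep();p=red("wrist")
cv2.imwrite("pics/w7.png",cv2.resize(p["frame"][170:270,220:430],None,fx=3.5,fy=3.5,interpolation=cv2.INTER_CUBIC))
K=3
f=p["frame"]; h=cv2.cvtColor(f,cv2.COLOR_BGR2HSV)
# project predicted pot circle edges at n=26 & plate for s guesses
for r in (200,210,218,224):
    row=h[r,300:420]; y=np.where((row[:,0]>20)&(row[:,0]<32)&(row[:,1]>170))[0]+300
    w=np.where((row[:,1]<60)&(row[:,2]>70))[0]+300
    print(r,"yellow",y[:1],"white",w[w<385][-1:] if len(w) else None)
for s in (40,45,50,54,58):print(s,proj(p,W(s,20,0)).round(1),proj(p,W(s,20,30)).round(1))
print("pot downhill-edge for centre s=34:",proj(p,W(34+24,0,20)),proj(p,W(34+20,13,26)))
E
```

```text
t 14.45 S [-2.   0.2  8.4] Fs -0.38 [-0.5 -0.1  0.5] 0.5107955081611437
wrist [287 219  46   8 268] [28.66271067 18.81014703]
200 yellow [] white [308]
210 yellow [357] white [328]
218 yellow [357] white [335]
224 yellow [356] white [340]
40 [316.6 201.8] [329.3 218.4]
45 [324.3 201.8] [338.4 218.4]
50 [332.  201.8] [347.6 218.4]
54 [338.1 201.8] [354.9 218.4]
58 [344.2 201.8] [362.2 218.4]
pot downhill-edge for centre s=34: [352.00196804 243.49849084] [351.01813329 227.38146272]
```

>>> send_rows(
  rows=[
    {"linear": [0,0.005,0],"turn": [0,0,0],"grip": 0},
    {"linear": [0,0.01,0],"turn": [0,0,0],"grip": 0},
    {"linear": [0,0.01,0],"turn": [0,0,0],"grip": 0},
  ],
)

```text
clock: 14.8
tcp_pos: [532.1, 71.9, 73.1]
tcp_rot: [-0.568, -3.015, 0.398]
ft_force: [-0.1, 0.0, -0.4]
grip_width: 0.5
finger_force: 0.0
```

```bash
cat > chk.py <<'E'
from h import *
rep();p=red("wrist");h=cv2.cvtColor(p["frame"],cv2.COLOR_BGR2HSV)
for r in (212,218,224):
    row=h[r,300:420]; y=np.where((row[:,0]>20)&(row[:,0]<32)&(row[:,1]>170))[0]+300
    w=np.where((row[:,1]<60)&(row[:,2]>70))[0]+300
    print(r,"yellow",y[:1],"white",w[w<375][-1:])
g=p["frame"].astype(int);yy=(h[...,0]>20)&(h[...,0]<32)&(h[...,1]>170);v,u=np.where(yy[200:245,330:420]);print("yellow centroid",u.mean()+330,len(u))
rep()
E
python3 chk.py
```

```text
t 14.8 S [0.2 0.2 8.4] Fs 0.11 [-0.1  0.  -0.4] 0.5293418279726997
wrist [287 219  46   8 268] [30.87025976 18.83525471]
212 yellow [354] white [330]
218 yellow [353] white [335]
224 yellow [353] white [340]
yellow centroid 365.542194092827 948
t 14.85 S [0.2 0.2 8.4] Fs -0.56 [-0.4 -0.2  0.8] 0.972416038903837
```

>>> send_rows(
  rows=[
    {"linear": [0,0.005,0],"turn": [0,0,0],"grip": 0},
    {"linear": [0,0.01,0],"turn": [0,0,0],"grip": 0},
    {"linear": [0,0.01,0],"turn": [0,0,0],"grip": 0},
  ],
)

```text
clock: 15.15
tcp_pos: [532.8, 73.6, 72.6]
tcp_rot: [-0.568, -3.015, 0.398]
ft_force: [0.4, -0.5, 0.3]
grip_width: 0.4
finger_force: 0.2
```

```bash
python3 chk.py
```

```text
t 15.15 S [2.1 0.1 8.4] Fs -0.42 [ 0.4 -0.5  0.3] 0.4320652287479962
wrist [287 219  46   8 264] [32.73394813 18.77033023]
212 yellow [351] white [330]
218 yellow [350] white [335]
224 yellow [350] white [340]
yellow centroid 362.755033557047 894
t 15.2 S [2.1 0.1 8.4] Fs -0.5 [-0.3 -0.3  0.5] 0.3324619681740423
```

>>> send_rows(
  rows=[
    {"linear": [0,0.005,0],"turn": [0,0,0],"grip": 0},
    {"linear": [0,0.01,0],"turn": [0,0,0],"grip": 0},
    {"linear": [0,0.01,0],"turn": [0,0,0],"grip": 0},
  ],
)

```text
clock: 15.5
tcp_pos: [533.5, 75.4, 72.1]
tcp_rot: [-0.568, -3.015, 0.398]
ft_force: [0.6, -1.1, -0.0]
grip_width: 0.8
finger_force: 0.2
```

```bash
python3 chk.py
```

```text
t 15.5 S [4.1 0.1 8.4] Fs -0.79 [ 0.6 -1.1 -0. ] 0.769594751629477
wrist [287 219  46   8 266] [34.75557321 18.79406322]
212 yellow [348] white [330]
218 yellow [347] white [335]
224 yellow [347] white [340]
yellow centroid 359.89268292682925 820
t 15.55 S [4.1 0.2 8.4] Fs -0.1 [0.1 0.  0.6] 0.6408021608403737
```

>>> send_rows(
  rows=[
    {"linear": [0,0.005,0],"turn": [0,0,0],"grip": 0},
    {"linear": [0,0.01,0],"turn": [0,0,0],"grip": 0},
    {"linear": [0,0.01,0],"turn": [0,0,0],"grip": 0},
  ],
)

```text
clock: 15.85
tcp_pos: [534.2, 77.2, 71.5]
tcp_rot: [-0.568, -3.015, 0.398]
ft_force: [0.1, -0.7, 0.9]
grip_width: -0.0
finger_force: 0.3
```

```bash
python3 chk.py
```

```text
t 15.85 S [6.1 0.2 8.4] Fs -0.81 [ 0.1 -0.7  0.9] -0.043707676844802354
wrist [287 219  46   9 269] [36.78108728 18.80801196]
212 yellow [345] white [330]
218 yellow [344] white [335]
224 yellow [344] white [340]
yellow centroid 356.88 750
t 15.9 S [6.1 0.2 8.4] Fs -0.43 [-0.3 -0.2  0.5] 0.2518837339917882
```

>>> send_rows(
  rows=[
    {"linear": [0,0.005,0],"turn": [0,0,0],"grip": 0},
    {"linear": [0,0.01,0],"turn": [0,0,0],"grip": 0},
    {"linear": [0,0.01,0],"turn": [0,0,0],"grip": 0},
  ],
)

```text
clock: 16.2
tcp_pos: [534.9, 79.0, 71.0]
tcp_rot: [-0.568, -3.015, 0.398]
ft_force: [0.3, -0.2, 0.5]
grip_width: 0.2
finger_force: 0.3
```

```bash
python3 chk.py
```

```text
t 16.2 S [8.1 0.2 8.4] Fs -0.26 [ 0.3 -0.2  0.5] 0.16707715485220492
wrist [287 219  46   8 268] [38.81789785 18.8242668 ]
212 yellow [342] white [330]
218 yellow [341] white [374]
224 yellow [342] white [374]
yellow centroid 353.698224852071 676
t 16.25 S [8.2 0.2 8.4] Fs -0.78 [-0.2 -0.8  0. ] 0.6025216970958218
```

>>> send_rows(
  rows=[
    {"linear": [0,0.005,0],"turn": [0,0,0],"grip": 0},
    {"linear": [0,0.01,0],"turn": [0,0,0],"grip": 0},
    {"linear": [0,0.01,0],"turn": [0,0,0],"grip": 0},
  ],
)

```text
clock: 16.55
tcp_pos: [535.6, 80.8, 70.5]
tcp_rot: [-0.568, -3.015, 0.398]
ft_force: [-0.1, -0.5, 0.7]
grip_width: 0.3
finger_force: 0.3
```

```bash
python3 chk.py
```

```text
t 16.55 S [10.1  0.2  8.4] Fs -0.67 [-0.1 -0.5  0.7] 0.3251112307857619
wrist [287 219  46   8 265] [40.74674058 18.81836553]
212 yellow [339] white [374]
218 yellow [338] white [374]
224 yellow [342] white [374]
yellow centroid 350.795 600
t 16.6 S [10.1  0.2  8.4] Fs -0.93 [ 0.1 -0.9  0.6] 0.4966632463698048
```

>>> send_rows(
  rows=[
    {"linear": [0,0.005,0],"turn": [0,0,0],"grip": 0},
    {"linear": [0,0.01,0],"turn": [0,0,0],"grip": 0},
    {"linear": [0,0.01,0],"turn": [0,0,0],"grip": 0},
  ],
)

```text
clock: 16.9
tcp_pos: [536.2, 82.1, 70.1]
tcp_rot: [-0.569, -3.014, 0.399]
ft_force: [-1.4, -2.7, 3.8]
grip_width: 0.3
finger_force: 1.8
```

```bash
python3 chk.py
```

```text
t 16.9 S [11.6  0.1  8.4] Fs -3.9 [-1.4 -2.7  3.8] 0.3106739087140125
wrist [287 219  46   8 267] [42.24975332 18.72056691]
212 yellow [339] white [374]
218 yellow [338] white [374]
224 yellow [342] white [374]
yellow centroid 350.63926174496646 596
t 16.95 S [11.6  0.1  8.4] Fs -4.46 [-1.6 -3.4  3.3] 0.4656687922880882
```

>>> send_rows(
  rows=[
    {"linear": [0,0.005,0],"turn": [0,0,0],"grip": 0},
    {"linear": [0,0.008,0],"turn": [0,0,0],"grip": 0},
    {"linear": [0,0.008,0],"turn": [0,0,0],"grip": 0},
    {"linear": [0,0.008,0],"turn": [0,0,0],"grip": 0},
  ],
)

```text
clock: 17.35
tcp_pos: [536.8, 83.3, 69.7]
tcp_rot: [-0.569, -3.014, 0.399]
ft_force: [-1.4, -4.9, 4.9]
grip_width: 0.5
finger_force: 3.1
```

```bash
python3 chk.py
```

```text
t 17.35 S [13.  -0.   8.4] Fs -6.14 [-1.4 -4.9  4.9] 0.4747643984479796
wrist [287 218  46   9 271] [43.54087082 18.67618909]
212 yellow [339] white [374]
218 yellow [338] white [374]
224 yellow [342] white [374]
yellow centroid 350.585 600
t 17.4 S [13.  -0.   8.4] Fs -6.69 [-2.4 -5.2  4.6] 0.2654084553718447
```

>>> send_rows(
  rows=[
    {"linear": [0,0,0],"turn": [0,0,0],"grip": 0},
    {"linear": [0,-0.005,0],"turn": [0,0,0],"grip": 0},
    {"linear": [0,-0.01,0],"turn": [0,0,0],"grip": 0},
    {"linear": [0,-0.015,0],"turn": [0,0,0],"grip": 0},
    {"linear": [0,-0.02,0],"turn": [0,0,0],"grip": 0},
    {"linear": [0,-0.04,0],"turn": [0,0,0],"grip": 0},
    {"linear": [0,-0.1,0],"turn": [0,0,0],"grip": 0},
    {"linear": [0,-0.2,0],"turn": [0,0,0],"grip": 0},
    {"linear": [0,-0.3,-0.1],"turn": [0,0,0],"grip": 0},
    {"linear": [0,-0.4,-0.3],"turn": [0,0,0],"grip": 0},
    {"linear": [0,-0.6,-0.5],"turn": [0,0,0],"grip": 0},
    {"linear": [0,-0.8,-0.6],"turn": [0,0,0],"grip": 0},
    {"linear": [0,-0.8,-0.6],"turn": [0,0,0],"grip": 0},
    {"linear": [0,-0.8,-0.6],"turn": [0,0,0],"grip": 0},
  ],
)

```text
clock: 18.8
tcp_pos: [491.6, -32.1, 227.6]
tcp_rot: [-0.572, -3.016, 0.394]
ft_force: [0.2, 1.3, -0.6]
grip_width: 0.5
finger_force: 0.0
```

```bash
python3 - <<'E'
from h import *
rep();p=red("scene")
cv2.imwrite("pics/s8.png",cv2.resize(p["frame"][140:240,190:340],None,fx=5,fy=5,interpolation=cv2.INTER_CUBIC))
E
```

```text
t 18.8 S [-147.5    0.   128.8] Fs 1.41 [ 0.2  1.3 -0.6] 0.532250295030824
scene [329 111  30  40 930] [330.60687369 278.54253728]
scene [283 180  15  12 139] [43.93919895 -2.98920006]
```

View pics/s8.png

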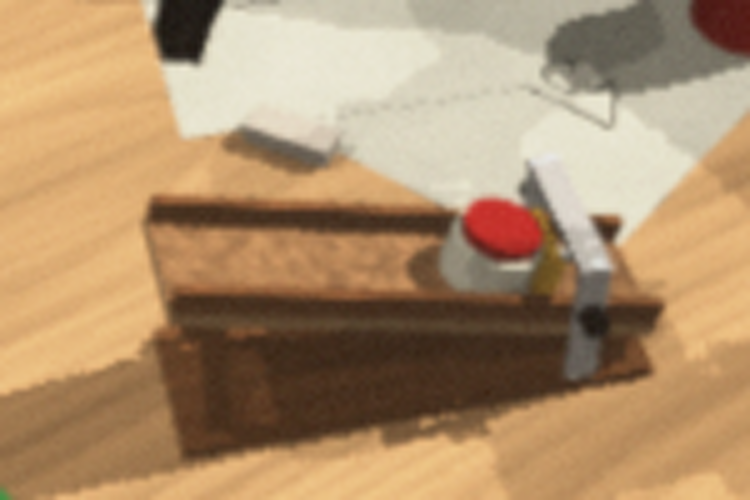

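The pot sits flat against the yellow plate (lid at crop 503,227), and the gripper is clear of it. I'm handing the job in.

```bash
python3 -c "
from workcell import close_job
print(close_job())"
```

```text
the job is handed in; nothing more can be done
None
```

I handed the job in after about 19 s of robot time: the red pot was set down and released near the load point, then pushed down until the yellow stop gave about 3 mm. It was left flat against the stop with the gripper clear; I saw no contact with the other pots or the mug, and the hand-in returned no verdict.

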